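# Open the specimen loader's barrier and push the specimen home

## Robot

A 6-joint arm with a two-finger parallel gripper is mounted at the origin on the work surface. World frame = base frame: x ahead of the robot, y to its left, z up, the work surface at z = 0. Lengths are in m, angles in rad, forces in N, time in s.
With the tool pointing down it reaches from about 0.35 to 0.875 m from the base axis. Payload 4.2 kg.
Tool frame: the origin (TCP) lies on the centre line of the jaws, within the pads' length; the fingertips stand 11 mm ahead of it and the grasp point (between the pads) lies 8 mm behind it; z points along the fingers, y is the line along which they close (so a half turn about z gives the same grasp; the last joint's range is limited). The gripper opens to 87 mm and grips with 3 to 60 N. Pads are 19 mm wide; open, the fingers measure 117 mm over their backs; the gripper's body (75 mm by 190 mm) begins 51 mm behind the grasp point.
Start: joints at [-0.881, 0.385, 0.008, 0, -1.194, -0.259], TCP at [0.261, -0.568, 0.234] pointing down, gripper open.
Joint ranges: [-3.14, 3.14], [-1.21, 2.06], [-1.07, 1.41], [-3.16, 2.05], [-2.99, -0.16], [-3.1, 3.1]. Speed limits (rad/s): [2.79, 2.79, 3.14, 3.14, 3.14, 3.14].

## Interface

Orientations are given as a rotation vector (axis times angle).
In Python, from cell import ctrl, capture, job, spot_in gives the robot as it stands.
- The arm moves only by the tool send_rows, never from a script. Its argument "targets" is a list of rows, each an object with "jaw": the gripper command: -1 is fully open, 1 is shut, values between are in proportion; "xyz": the shift along the world's x, y, z normalised to -1 to 1, where 1 is 300 mm, a list of three; "yaw": the turn about the world's z normalised to -1 to 1, where 1 is 120 degrees. A call has 1 to 20 rows; each row is the pose to reach, as a shift and turn from the pose commanded when the call began; what a row does not reach only later rows make up. A row lasts 1/10 s, in which the tool goes at most 50 mm and 8.59 degrees, less where a joint would pass 70% of its speed; a pose out of reach is approached as far as the arm can. A call with a number of a shift or a turn outside -1 to 1 is refused whole. A call with a gripper value outside its range is refused whole. The fingers move at their own pace and stop on an object; the grip force is fixed at half the most. Time passes only in rows, so rows that repeat a pose let the fingers close. It gives the time, the measured TCP pose, the force, the opening and the grip force at its end, in the units of the state.
- ctrl.read_state(): the state, without advancing time (a new reading comes with each control period).
- capture(name): name is "side" or "top" or "wrist"; returns a dict with "pixels" (384x512x3 uint8, red, green, blue), "fx", "fy", "cx", "cy" (pixels), "cam_to_world" (4x4, takes a point from camera to world coordinates); the wrist camera has in their place "hand_eye" (4x4, takes a point from camera to tool coordinates, whose origin is the TCP and whose axes are the flange's). Camera axes: x right, y down, z forward; pixel columns grow to the right and rows downward; lengths in m; the calibration is good to about 2 mm. A picture is of the moment at which its call begins: read the wrist's pose just before it. There is no depth.
- job.close_job(): hands the job in; it is judged then, once.
Trained networks look in the newest picture that a camera, given by its name, has taken for a name from the list of things; names that differ only in an ending like _2 or _b are one class to them, and where a whole thing is asked for, a point or a joint stands for the part that bears it (a point fixed in the world has none). Each returns a list of dicts, best first, with "p" (0 to 1); they miss things now and then, are a little off and sometimes report something else, mostly with a low value. They report only what shows in the picture. A call takes as long as a camera call. They do not tell look-alikes from the thing itself.
- spot_in(target, camera): "point" ([row, column] in pixels, amid what is visible of it).
The state is a dict: "t": time; "qpos": joint angles; "qvel": joint speeds; "joint_efforts": joint torques, N m; "tool_pos": TCP position; "eef_rot": TCP orientation; "force": force on the tool from outside, world axes, zero at the start; "wrist_torque": the same for the moment, N m; "opening": opening from 0.0 (shut) to 1.0 (fully open); "grasp_force": force on a finger pad.
Only numpy, scipy, OpenCV 4.12 (cv2) and the standard library are available. Lean on these libraries where they do the work, as an engineer would, in place of code of your own. Each camera call takes 0.05 s, during which the arm holds its last target. There are 200 camera calls.

## Task

On the specimen loader, push the yellow and black counterweighted barrier arm up past its balance point so that it stays standing up by itself. Then, with the arm up, push the sand-coloured specimen slab along its lane, through the open gate, until it lies flat against the teal back stop. Only push with the fingers: do not pick anything up, and leave the other things on the bench and on the loader alone.

Things in the scene. Friction and masses are not known exactly. Their poses are not given: they have to be found in the camera images.
- loader: Fixed specimen loader, place and yaw vary. Origin: on the bench top, mid-lane, below the barrier arm's line. x runs along the lane from its open front end (x = -160 mm, nearest the robot) to the back stop; y left, z up. Lane: black floor 10 mm above the bench between aluminium rails, inner faces y = +-54 mm, outer +-64 mm, tops 22 mm above the bench.
- stop (a point): Back stop: teal block across the lane's far end, 40 mm high. This point: the middle of its near face's lower edge on the lane floor, loader x = 115 mm, y = 0, 10 mm above the bench.
- rest_post (a point): Top of the white rest post under the lowered arm, right of the lane: 24 mm in loader x, 10 mm in y, 80 mm high, at loader x = 0, y = -71 mm.
- boom (a joint): Barrier arm angle, rad: 0 lowered and level across the lane (the start), grows as its tip rises, stop at 1.45 (almost upright). Released below its balance point, about 0.84 rad (48 degrees), it falls back down; beyond it, it goes on up by itself in about a second and stays. Lifting at the tip takes 1 to 2 N. Bar 24 mm wide, 20 mm thick, from the hinge towards loader -y.
- boom_hinge (a point): Point on the arm's hinge axis (parallel to loader x), at loader x = 0, y = +140 mm, 90 mm above the bench, between two white cheeks 104 mm high standing on a white deck left of the lane. A dark steel counterweight, 50 mm across, sits behind and above the hinge and swings down behind it as the arm rises.
- boom_tip (a point): Middle of the underside of the red push pad at the arm's free end (28 mm wide, 20 mm thick); 250 mm from the hinge along the arm, 10 mm short of its end, 10 mm below its mid-line; moves with the arm. Lowered: 80 mm above the bench at loader y = -110 mm, open beneath; the underside is free for 44 mm between rest post and end.
- gate (a point): Lower end of the middle of three hanging gate pins (8 mm thick) that close the lane: 140 mm from the hinge along the arm, 52 mm below its mid-line; the others are 30 mm either side. Lowered, they bar the specimen's way at loader x = 0; they swing up with the arm.
- specimen: Sand-coloured loose square slab, 100 x 100 x 40 mm, about 0.25 kg, lying on the lane floor before the closed gate. Origin: centre of its underside (10 mm above the bench); axes as the loader's. Its centre starts 75 to 95 mm before the arm's line (negative loader x); against the back stop it is at loader x = +65 mm. Play about 4 mm to each rail.
- gauge_block: Bystander, to be left alone: brass cylinder, 28 mm across, 35 mm high, standing on the loader's white deck. Origin: centre of its underside.
- beaker: Bystander, to be left alone: glass beaker, 70 mm across, 90 mm high. Origin: centre of its underside.
- wash_bottle: Bystander, to be left alone: white bottle with a red cap, 60 mm across, 150 mm high. Origin: centre of its underside.
- tape_roll: Bystander, to be left alone: amber ring 90 mm across, 24 mm high, lying flat. Origin: centre of its underside.
- screwdriver: Bystander, to be left alone: blue-handled screwdriver, lying. Origin: centre of its underside.
- mouse: Bystander, to be left alone: black domed puck mouse, 62 mm across, 34 mm high. Origin: centre of its underside.
- spare_slab: Bystander, to be left alone: blue slab 90 x 90 x 25 mm. Origin: centre of its underside.
Not all that is in view belongs to the job. There is more than one size of the specimen; the one meant has the size given above.

How it is judged:
On the way, in this order (a step that is already met when the one before it is completed fails the run):
1. the barrier arm is up at its stop (angle above 1.30 rad) (value of joint boom above 1.3 rad), for 0.3 s.
2. with the arm still up, the specimen is against the back stop (value of joint boom above 1.3 rad and x of specimen in the frame of loader between 0.06 and 0.069 m and y of specimen in the frame of loader between -0.007 and 0.007 m and z of specimen in the frame of loader below 0.013 m and angle between the x axis of specimen and the x axis of loader, either way round below 0.08 rad), for 0.2 s.
At the end, for the whole second after the job is handed in: The arm stands raised by itself (angle above 1.30 rad) and the specimen lies at rest and flat in the lane, within 5 mm of touching the back stop and square to it within 0.08 rad (all of step 2 and velocity of joint boom below 0.05 rad/s and linear speed of specimen below 0.01 m/s).
It fails at once if the specimen is lifted off the lane (more than 15 mm) or tipped (height (world z) of specimen above 0.025 m or angle between specimen's own z axis and vertical above 0.3 rad).
It fails at once if a bystander (gauge block, beaker, bottle, tape roll, screwdriver, mouse or spare slab) is moved more than 30 mm (distance of any of gauge_block, beaker, wash_bottle, tape_roll, screwdriver, mouse, spare_slab from where it was at the start of the episode above 0.03 m).
It also fails if it takes over 59 s, if anything falls off the work surface, if the arm or the gripper's body presses on something with over 40 N, if the wrist force passes 120 N, or if a joint passes its speed limit or range.

## Working session

There is one attempt and no reset: what is moved stays moved. The work goes in short steps, Python scripts to look and compute and a tool call to move; the robot and the scene stay as the last step left them, time stands still between calls to the robot, and variables do not carry over. Pictures are saved under pics/ and viewed, at most 10 in all, crops included, and the job is handed in when it is done.

Besides the shell and the picture viewer there is one more tool, called after "Emit:" as a command line: name --argument value ..., lists and objects as JSON in quotes. send_rows: Moves the arm, as the interface text tells. Its arguments: {"type":"object","properties":{"targets":{"type":"array","items":{"type":"object","properties":{"jaw":{"type":"number"},"xyz":{"type":"array","items":{"type":"number"}},"yaw":{"type":"number"}}}}},"required":["targets"]}

```bash
ls; mkdir -p pics
python3 - <<'E'
from cell import ctrl,capture,spot_in
import cv2,numpy as np
s=ctrl.read_state();print(s['t'],s['tool_pos'],s['eef_rot'])
for c in('top','side'):
    d=capture(c);cv2.imwrite(f'pics/{c}0.png',d['pixels'][:,:,::-1])
    print(c,d['fx'],d['cx'],d['cy'],np.round(d['cam_to_world'],3).tolist())
    np.savez(f'{c}0.npz',fx=d['fx'],fy=d['fy'],cx=d['cx'],cy=d['cy'],T=d['cam_to_world'])
    for n in('specimen','boom_tip','gate','boom_hinge','rest_post','stop','loader','gauge_block','beaker','wash_bottle'):
        print(n,[(np.round(r['point']).tolist(),round(r['p'],2)) for r in spot_in(n,c)[:3]])
E
```

```text
pics
0.0 [ 0.26078405 -0.56734255  0.23245569] [ 0.67106488 -3.06851234 -0.00336974]
top 486.5406880296441 252.85211858702806 189.16405976740376 [[-0.011, -0.995, 0.102, 0.389], [-1.0, 0.011, 0.001, -0.041], [-0.002, -0.102, -0.995, 1.557], [0.0, 0.0, 0.0, 1.0]]
specimen [([193.0, 226.0], 0.62), ([255.0, 196.0], 0.62), ([204.0, 171.0], 0.61)]
boom_tip [([158.0, 210.0], 0.7)]
gate [([157.0, 209.0], 0.93)]
boom_hinge [([150.0, 218.0], 0.56)]
rest_post [([151.0, 217.0], 0.64)]
stop [([153.0, 219.0], 0.62)]
loader [([152.0, 217.0], 0.63)]
gauge_block [([124.0, 206.0], 0.61), ([228.0, 410.0], 0.18)]
beaker [([264.0, 107.0], 0.82)]
wash_bottle [([209.0, 116.0], 0.65)]
side 399.6519259982203 256.8237710293401 189.4980781426934 [[-0.959, -0.166, 0.23, 0.206], [-0.283, 0.624, -0.729, 0.914], [-0.022, -0.764, -0.645, 0.932], [0.0, 0.0, 0.0, 1.0]]
specimen [([254.0, 297.0], 0.92), ([220.0, 239.0], 0.67), ([268.0, 231.0], 0.57)]
boom_tip [([206.0, 206.0], 0.93)]
gate [([207.0, 200.0], 0.74)]
boom_hinge [([224.0, 200.0], 0.96)]
rest_post [([220.0, 198.0], 0.65)]
stop [([224.0, 201.0], 0.79)]
loader [([223.0, 199.0], 0.58), ([303.0, 222.0], 0.39)]
gauge_block []
beaker [([326.0, 279.0], 0.7)]
wash_bottle [([304.0, 222.0], 0.8), ([223.0, 201.0], 0.49)]
```

Run:
```python
import cv2
a=cv2.imread('pics/top0.png');cv2.imwrite('pics/top0c.png',cv2.resize(a[70:310,70:390],None,fx=2.5,fy=2.5,interpolation=cv2.INTER_CUBIC))
a=cv2.imread('pics/side0.png');cv2.imwrite('pics/side0c.png',cv2.resize(a[110:350,100:420],None,fx=2.5,fy=2.5,interpolation=cv2.INTER_CUBIC))
```

```text
(no output)
```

View pics/top0c.png

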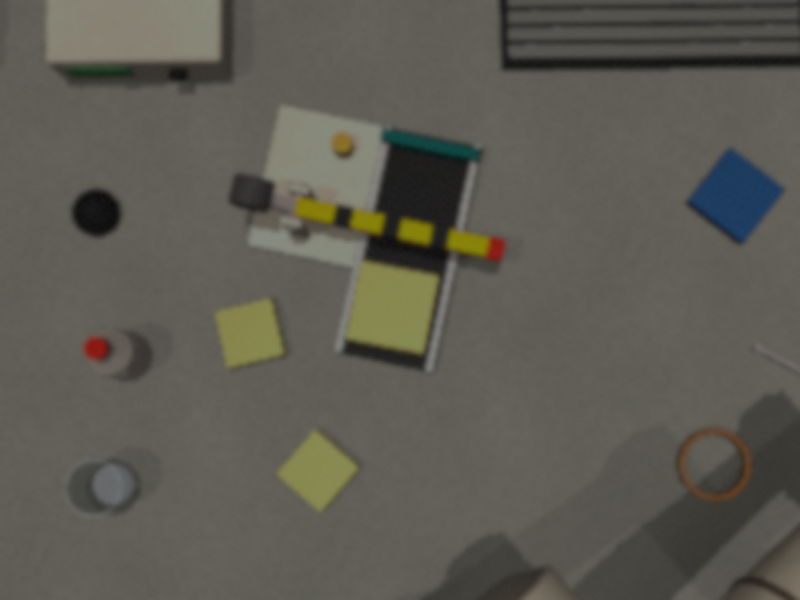

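View pics/side0c.png

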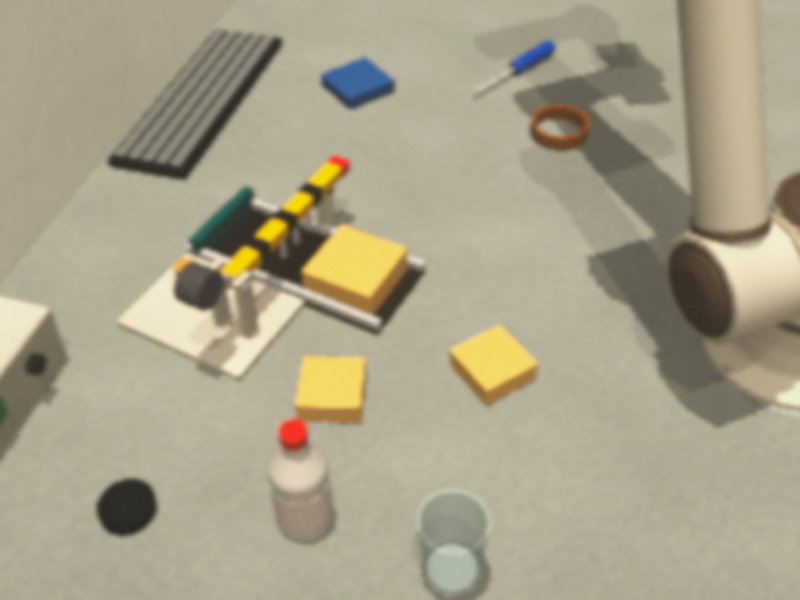

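The top crop shows the loader with specimen at crop (393,308), the red pad at (496,249), the rail front ends at (342,350) and (431,369), and the teal stop at (432,145). The two smaller yellow slabs outside are look-alikes.

```bash
cat > h.py <<'E'
import numpy as np
from scipy.optimize import least_squares
def proj(d,P):
    q=np.linalg.inv(d['T'])@np.append(P,1); return np.array([d['fx']*q[0]/q[2]+d['cx'],d['fy']*q[1]/q[2]+d['cy']])
def ray(d,uv,z):
    v=d['T'][:3,:3]@np.array([(uv[0]-d['cx'])/d['fx'],(uv[1]-d['cy'])/d['fy'],1]);o=d['T'][:3,3]
    return o+v*(z-o[2])/v[2]
def W(L,p):
    c,s=np.cos(L[2]),np.sin(L[2]); return np.array([L[0]+c*p[0]-s*p[1],L[1]+s*p[0]+c*p[1],p[2]])
E
python3 - <<'E'
from h import *
t=np.load('top0.npz');s=np.load('side0.npz')
T=[((342,350),(-.16,.059,.022)),((431,369),(-.16,-.059,.022)),((504,251),(0,-.12,.1)),((432,151),(.115,0,.045))]
S=[((380,327),(-.16,.059,.015)),((424,265),(-.16,-.059,.022)),((343,160),(0,-.115,.1))]
ob=[(t,(u/2.5+70,v/2.5+70),p) for (u,v),p in T]+[(s,(u/2.5+100,v/2.5+110),p) for (u,v),p in S]
f=lambda L:np.concatenate([proj(d,W(L,p))-np.array(uv) for d,uv,p in ob])
r=least_squares(f,[.45,0,0],loss='soft_l1');L=r.x
print(L,np.round(f(L).reshape(-1,2),1).tolist())
np.save('L.npy',L)
sp=ray(t,(393/2.5+70,308/2.5+70),.05);d=sp[:2]-L[:2];c,n=np.cos(L[2]),np.sin(L[2])
print('spec',sp,(c*d[0]+n*d[1],-n*d[0]+c*d[1]))
for n,p in dict(tip=(0,-.11,.08),hinge=(0,.14,.09),stop=(.115,0,.01),front=(-.16,0,.01),post=(0,-.071,.08)).items():
    w=W(L,p);print(n,w.round(3),np.hypot(*w[:2]).round(3))
for n,uv,z in(('gauge',(342,143),.045),('blue',(735,195),.025),('tape',(715,464),.02),('sp1',(250,333),.03),('sp2',(318,470),.03),('bott',(110,352),.05)):
    print(n,ray(t,(uv[0]/2.5+70,uv[1]/2.5+70),z).round(3))
E
```

```text
[ 0.62223426  0.01711985 -0.23767684] [[-2.0, 0.5], [-1.2, 1.3], [0.6, 0.3], [-0.3, -0.8], [-0.3, -1.4], [0.4, -1.4], [-0.7, -1.6]]
spec [0.53190867 0.03946357 0.05      ] (np.float64(-0.09304704968828671), np.float64(0.00044883314860350715))
tip [ 0.596 -0.09   0.08 ] 0.603
hinge [0.655 0.153 0.09 ] 0.673
stop [ 0.734 -0.01   0.01 ] 0.734
front [0.467 0.055 0.01 ] 0.47
post [ 0.606 -0.052  0.08 ] 0.608
gauge [0.743 0.103 0.045]
blue [ 0.674 -0.397  0.025]
tape [ 0.334 -0.361  0.02 ]
sp1 [0.504 0.221 0.03 ]
sp2 [0.332 0.135 0.03 ]
bott [0.481 0.391 0.05 ]
```

Run:
```python
from h import *
from cell import ctrl,capture,spot_in
t=np.load('top0.npz');s=np.load('side0.npz');L=np.load('L.npy')
c,n=np.cos(L[2]),np.sin(L[2])
ut=(252/2.5+70,192/2.5+70);us=(199/2.5+100,285/2.5+110)
r=least_squares(lambda P:np.concatenate([proj(t,P)-ut,proj(s,P)-us]),[.66,.2,.1])
d=r.x-[*L[:2],0];print('cw',r.x,r.fun,'loader',c*d[0]+n*d[1],-n*d[0]+c*d[1])
w=W(L,(-.08,.22,0));print('view pose',w, (w-ctrl.read_state()['tool_pos'])/.3)
d=capture('wrist');print(np.round(d['hand_eye'],3).tolist(),d['fx'])
```

```text
cw [0.66606113 0.20342776 0.12222069] [ 0.04275313  0.11797383 -0.11850448 -0.01529802] loader -0.001270553873301175 0.19138918223736973
view pose [0.59628125 0.24977075 0.        ] [ 1.11766277  2.72547145 -0.77858718]
[[0.0, -0.966, -0.257, 0.071], [1.0, 0.0, 0.0, -0.001], [-0.0, -0.257, 0.966, -0.152], [0.0, 0.0, 0.0, 1.0]] 320.8587341909767
```

Emit:
send_rows --targets '[{"xyz": [0.453, 0.863, 0.06], "yaw": 0.216, "jaw": 1}, {"xyz": [0.453, 0.863, 0.06], "yaw": 0.216, "jaw": 1}, {"xyz": [0.453, 0.863, 0.06], "yaw": 0.216, "jaw": 1}, {"xyz": [0.453, 0.863, 0.06], "yaw": 0.216, "jaw": 1}, {"xyz": [0.453, 0.863, 0.06], "yaw": 0.216, "jaw": 1}, {"xyz": [0.453, 0.863, 0.06], "yaw": 0.216, "jaw": 1}]'

```text
t: 1.75
tool_pos: [0.3976, -0.3069, 0.2521]
eef_rot: [-1.343, 2.839, -0.001]
force: [0.7, 0.2, -0.0]
opening: 0.538
grasp_force: 0.0
```

Emit:
send_rows --targets '[{"xyz": [0.453, 0.863, 0], "yaw": 0.216, "jaw": 1}, {"xyz": [0.453, 0.863, 0], "yaw": 0.216, "jaw": 1}, {"xyz": [0.453, 0.863, 0], "yaw": 0.216, "jaw": 1}, {"xyz": [0.453, 0.863, 0], "yaw": 0.216, "jaw": 1}, {"xyz": [0.453, 0.863, 0], "yaw": 0.216, "jaw": 1}, {"xyz": [0.453, 0.863, 0], "yaw": 0.216, "jaw": 1}]'

```text
t: 2.35
tool_pos: [0.5337, -0.0477, 0.2519]
eef_rot: [-1.947, 2.465, -0.001]
force: [1.0, -0.6, 0.3]
opening: 0.032
grasp_force: 0.0
```

Emit:
send_rows --targets '[{"xyz": [0.453, 0.863, 0], "yaw": 0, "jaw": 1}, {"xyz": [0.453, 0.863, 0], "yaw": 0, "jaw": 1}, {"xyz": [0.453, 0.863, 0], "yaw": 0, "jaw": 1}, {"xyz": [0.453, 0.863, 0], "yaw": 0, "jaw": 1}, {"xyz": [0.453, 0.863, 0], "yaw": 0, "jaw": 1}, {"xyz": [0.453, 0.863, 0], "yaw": 0, "jaw": 1}, {"xyz": [0.453, 0.863, 0], "yaw": 0, "jaw": 1}]'

```text
t: 3.05
tool_pos: [0.67, 0.2135, 0.249]
eef_rot: [1.95, -2.462, -0.001]
force: [-0.4, -0.1, -0.8]
opening: 0.005
grasp_force: 0.0
```

Run:
```python
from h import *
from cell import ctrl,capture
import cv2
from scipy.spatial.transform import Rotation as R
s=ctrl.read_state();d=capture('wrist');L=np.load('L.npy')
print(s['t'],s['tool_pos'],s['eef_rot'],s['qpos'],s['opening'],s['force'])
M=np.eye(4);M[:3,:3]=R.from_rotvec(s['eef_rot']).as_matrix();M[:3,3]=s['tool_pos']
e=dict(fx=d['fx'],fy=d['fy'],cx=d['cx'],cy=d['cy'],T=M@d['hand_eye'])
np.savez('wrist1.npz',**e)
print('tool y',M[:3,1])
im=d['pixels'][:,:,::-1].copy()
for p in((0,.191,.122),(0,.191,.147),(0,.14,.09),(0,-.11,.1),(-.16,.059,.022),(0,.198,.147),(.115,.064,.05)):
    u=proj(e,W(L,p));print(p,u.round());cv2.circle(im,tuple(int(v) for v in u),4,(255,0,255),1)
cv2.imwrite('pics/w1.png',im)
```

```text
3.05 [0.66998045 0.21351095 0.24898964] [ 1.95009063e+00 -2.46187007e+00 -9.27232953e-04] [ 5.37565181e-01  5.13375729e-01  2.54067368e-01 -4.76206573e-04
 -1.31250409e+00 -7.68407456e-01] 0.005399368813336585 [-0.38376999 -0.13846746 -0.82356748]
tool y [-0.97344556  0.22891624  0.00105053]
(0, 0.191, 0.122) [255. 177.]
(0, 0.191, 0.147) [255. 183.]
(0, 0.14, 0.09) [255. 117.]
(0, -0.11, 0.1) [ 258. -242.]
(-0.16, 0.059, 0.022) [403.  39.]
(0, 0.198, 0.147) [255. 192.]
(0.115, 0.064, 0.05) [141.  37.]
```

View pics/w1.png

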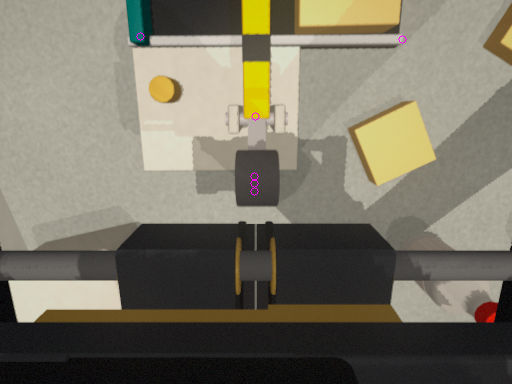

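The wrist picture confirms the model: hinge at (257,118), counterweight centred at (257,178), rail end at (403,40), all within a few mm of the projected marks. I'll press the counterweight down from above.

Emit:
send_rows --targets '[{"xyz": [-0.005, -0.02, -0.14], "yaw": 0, "jaw": 1}, {"xyz": [-0.005, -0.02, -0.28], "yaw": 0, "jaw": 1}, {"xyz": [-0.005, -0.02, -0.28], "yaw": 0, "jaw": 1}]'

```text
t: 3.4
tool_pos: [0.6644, 0.2008, 0.1628]
eef_rot: [1.938, -2.461, -0.004]
force: [0.1, 0.1, -0.2]
opening: 0.003
grasp_force: 0.0
```

Emit:
send_rows --targets '[{"xyz": [0, 0, -0.025], "yaw": 0, "jaw": 1}, {"xyz": [0, 0, -0.05], "yaw": 0, "jaw": 1}, {"xyz": [0, 0, -0.075], "yaw": 0, "jaw": 1}, {"xyz": [0, 0, -0.1], "yaw": 0, "jaw": 1}, {"xyz": [0, 0, -0.12], "yaw": 0, "jaw": 1}]'

```text
t: 3.9
tool_pos: [0.6728, 0.2086, 0.1406]
eef_rot: [-1.936, 2.445, -0.005]
force: [1.4, 8.4, 10.7]
opening: 0.006
grasp_force: 5.2
```

Run:
```python
from cell import ctrl,capture
import cv2
s=ctrl.read_state();print(s['t'],s['tool_pos'],s['force'])
d=capture('side');cv2.imwrite('pics/side1.png',cv2.resize(d['pixels'][110:350,100:420,::-1],None,fx=2.5,fy=2.5))
```

```text
3.9 [0.67280739 0.20862037 0.14059519] [ 1.36988752  8.44721568 10.68174338]
```

View pics/side1.png

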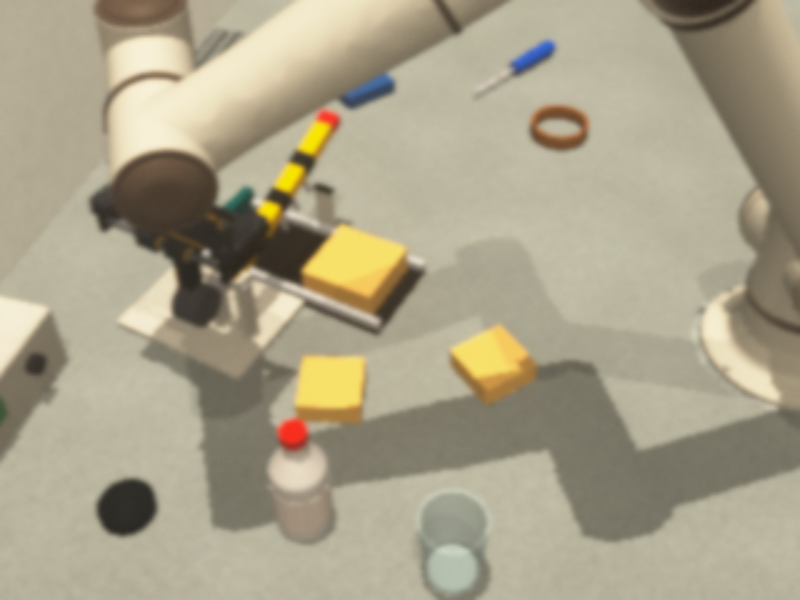

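The side picture shows the counterweight going down under the fingers and the boom starting to rise, its red pad at crop (328,120). Continuing.

Emit:
send_rows --targets '[{"xyz": [0, 0, -0.025], "yaw": 0, "jaw": 1}, {"xyz": [0, 0, -0.05], "yaw": 0, "jaw": 1}, {"xyz": [0, 0, -0.075], "yaw": 0, "jaw": 1}, {"xyz": [0, 0, -0.1], "yaw": 0, "jaw": 1}]'

```text
t: 4.35
tool_pos: [0.6696, 0.2042, 0.1049]
eef_rot: [-1.942, 2.46, -0.003]
force: [2.0, 2.3, 3.9]
opening: 0.006
grasp_force: 1.8
```

Run:
```python
from cell import ctrl,capture
import cv2
s=ctrl.read_state();print(s['t'],s['tool_pos'],s['force'])
d=capture('side');cv2.imwrite('pics/side2.png',cv2.resize(d['pixels'][110:350,100:420,::-1],None,fx=2.5,fy=2.5))
```

```text
4.35 [0.66961068 0.20420925 0.10486476] [1.99769551 2.29860667 3.92669255]
```

View pics/side2.png

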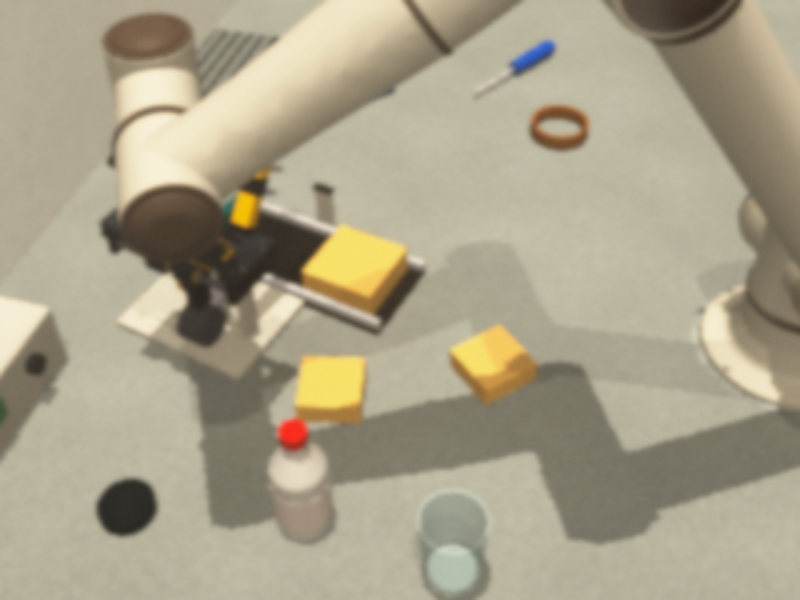

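The boom is at roughly 45° (visible piece at crop (250,200)) and the force is falling as the balance point nears. Pressing a bit further.

Emit:
send_rows --targets '[{"xyz": [0, 0, -0.025], "yaw": 0, "jaw": 1}, {"xyz": [0, 0, -0.05], "yaw": 0, "jaw": 1}]'

```text
t: 4.6
tool_pos: [0.6667, 0.2012, 0.0862]
eef_rot: [1.943, -2.465, 0.001]
force: [-0.2, -3.5, 3.5]
opening: 0.005
grasp_force: 1.7
```

Emit:
send_rows --targets '[{"xyz": [0.004, 0.015, -0.02], "yaw": 0, "jaw": 1}]'

```text
t: 4.7
tool_pos: [0.6672, 0.2047, 0.0801]
eef_rot: [1.941, -2.462, 0.002]
force: [-9.0, -13.4, 30.0]
opening: 0.007
grasp_force: 15.5
```

Run:
```python
from cell import ctrl,capture
import cv2
s=ctrl.read_state();print(s['t'],s['tool_pos'],s['force'])
d=capture('top');cv2.imwrite('pics/top2.png',cv2.resize(d['pixels'][70:310,70:390,::-1],None,fx=2.5,fy=2.5))
```

```text
4.7 [0.66718637 0.20471304 0.08011802] [ -8.98572765 -13.35844911  29.97197487]
```

View pics/top2.png

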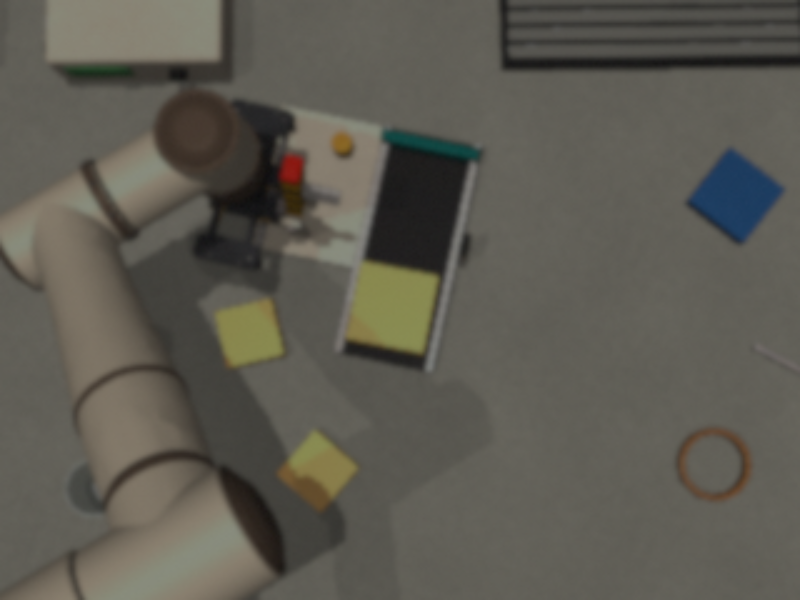

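The top picture shows the boom upright (red pad at crop (291,170)), and the 30 N force means the counterweight side is pressed against the stop. Now backing off upward and away from the boom.

Emit:
send_rows --targets '[{"xyz": [0, 0, 0.06], "yaw": 0, "jaw": 1}, {"xyz": [0.04, 0.15, 0.1], "yaw": 0, "jaw": 1}, {"xyz": [0.05, 0.2, 0.25], "yaw": 0, "jaw": 1}, {"xyz": [0.05, 0.2, 0.4], "yaw": 0, "jaw": 1}, {"xyz": [0.05, 0.2, 0.6], "yaw": 0, "jaw": 1}, {"xyz": [0.05, 0.2, 0.6], "yaw": 0, "jaw": 1}]'

```text
t: 5.35
tool_pos: [0.6856, 0.2685, 0.2674]
eef_rot: [-1.94, 2.457, -0.005]
force: [-0.1, -0.3, -0.4]
opening: 0.006
grasp_force: 0.0
```

Emit:
send_rows --targets '[{"xyz": [-0.86, 0, 0], "yaw": 0, "jaw": 1}, {"xyz": [-0.86, 0, 0], "yaw": 0, "jaw": -1}, {"xyz": [-0.86, 0, 0], "yaw": 0, "jaw": -1}, {"xyz": [-0.86, 0, 0], "yaw": 0, "jaw": -1}, {"xyz": [-0.86, 0, 0], "yaw": 0, "jaw": -1}, {"xyz": [-0.86, 0, 0], "yaw": 0, "jaw": -1}, {"xyz": [-0.86, -0.64, 0], "yaw": 0, "jaw": -1}, {"xyz": [-0.86, -0.64, 0], "yaw": 0, "jaw": -1}, {"xyz": [-0.86, -0.64, 0], "yaw": 0, "jaw": -1}, {"xyz": [-0.86, -0.64, 0], "yaw": 0, "jaw": -1}, {"xyz": [-0.86, -0.64, 0], "yaw": 0, "jaw": -1}]'

```text
t: 6.45
tool_pos: [0.4246, 0.0717, 0.2598]
eef_rot: [1.937, -2.471, -0.001]
force: [-0.1, 0.3, 0.2]
opening: 0.833
grasp_force: 0.0
```

Run:
```python
from h import *
from cell import ctrl,capture
import cv2
from scipy.spatial.transform import Rotation as R
s=ctrl.read_state();d=capture('top');L=np.load('L.npy')
M=R.from_rotvec(s['eef_rot']).as_matrix()
print(s['t'],s['tool_pos'],'tool y',M[:,1],s['opening'],s['force'],s['qpos'])
w=W(L,(-.215,-.004,.04));print('start',w,(w-s['tool_pos'])/.3, 'axis',np.cos(L[2]),np.sin(L[2]))
cv2.imwrite('pics/top3.png',cv2.resize(d['pixels'][70:310,70:390,::-1],None,fx=2.5,fy=2.5))
```

```text
6.45 [0.42458754 0.07173579 0.25982391] tool y [-0.97111162  0.2386206   0.00155936] 0.8331510926132372 [-0.0603341   0.33221064  0.22294189] [ 5.47302579e-01  2.55505835e-02 -3.89206620e-01 -3.99577800e-04
 -1.15788265e+00 -7.88086551e-01]
start [0.41233665 0.06385306 0.04      ] [-0.04083629 -0.02627577 -0.73274637] axis 0.9718875754134947 -0.2354454092924276
```

View pics/top3.png

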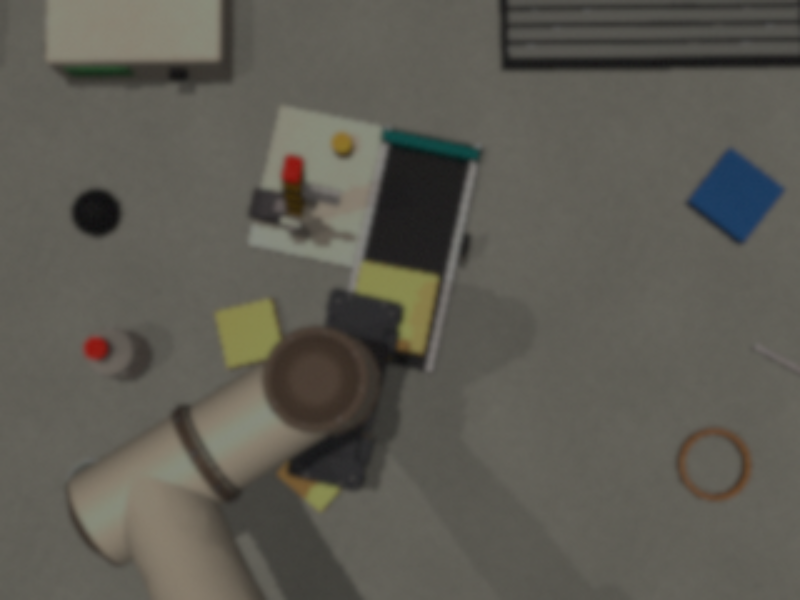

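The top picture shows the boom standing by itself (red pad at crop (292,168)), the lane open and the slab untouched. I'll lower the open jaws behind the slab.

Emit:
send_rows --targets '[{"xyz": [-0.041, -0.026, -0.15], "yaw": 0, "jaw": -1}, {"xyz": [-0.041, -0.026, -0.3], "yaw": 0, "jaw": -1}, {"xyz": [-0.041, -0.026, -0.45], "yaw": 0, "jaw": -1}, {"xyz": [-0.041, -0.026, -0.6], "yaw": 0, "jaw": -1}, {"xyz": [-0.041, -0.026, -0.73], "yaw": 0, "jaw": -1}, {"xyz": [-0.041, -0.026, -0.73], "yaw": 0, "jaw": -1}, {"xyz": [-0.041, -0.026, -0.73], "yaw": 0, "jaw": -1}]'

```text
t: 7.2
tool_pos: [0.4136, 0.0682, 0.0414]
eef_rot: [1.946, -2.464, 0.0]
force: [0.1, -0.3, 0.5]
opening: 1.0
grasp_force: 0.0
```

Emit:
send_rows --targets '[{"xyz": [0.03, -0.007, 0], "yaw": 0, "jaw": -1}, {"xyz": [0.06, -0.015, 0], "yaw": 0, "jaw": -1}, {"xyz": [0.09, -0.022, 0], "yaw": 0, "jaw": -1}, {"xyz": [0.12, -0.029, 0], "yaw": 0, "jaw": -1}, {"xyz": [0.15, -0.036, 0], "yaw": 0, "jaw": -1}, {"xyz": [0.18, -0.044, 0], "yaw": 0, "jaw": -1}, {"xyz": [0.2, -0.048, 0], "yaw": 0, "jaw": -1}]'

```text
t: 7.9
tool_pos: [0.4738, 0.0527, 0.0415]
eef_rot: [1.944, -2.467, -0.0]
force: [-2.9, 1.1, 2.6]
opening: 0.999
grasp_force: 1.8
```

```bash
cat > st.py <<'E'
from h import *
from cell import ctrl,capture
import cv2,sys
s=ctrl.read_state();L=np.load('L.npy');p=s['tool_pos'];d=p[:2]-L[:2];c,n=np.cos(L[2]),np.sin(L[2])
print(s['t'],p,'loader',c*d[0]+n*d[1],-n*d[0]+c*d[1],s['opening'],s['force'])
if len(sys.argv)>1:
    cam=sys.argv[1];im=capture(cam)['pixels'][:,:,::-1]
    im=im[110:350,100:420] if cam=='side' else im[70:310,70:390]
    cv2.imwrite(sys.argv[2],cv2.resize(im,None,fx=2.5,fy=2.5))
E
python3 st.py side pics/side3.png
```

```text
7.9 [0.47378744 0.05272528 0.04153488] loader -0.15265675643880833 -0.00034664377588564804 0.999276435481212 [-2.86352873  1.12888861  2.58155026]
```

View pics/side3.png

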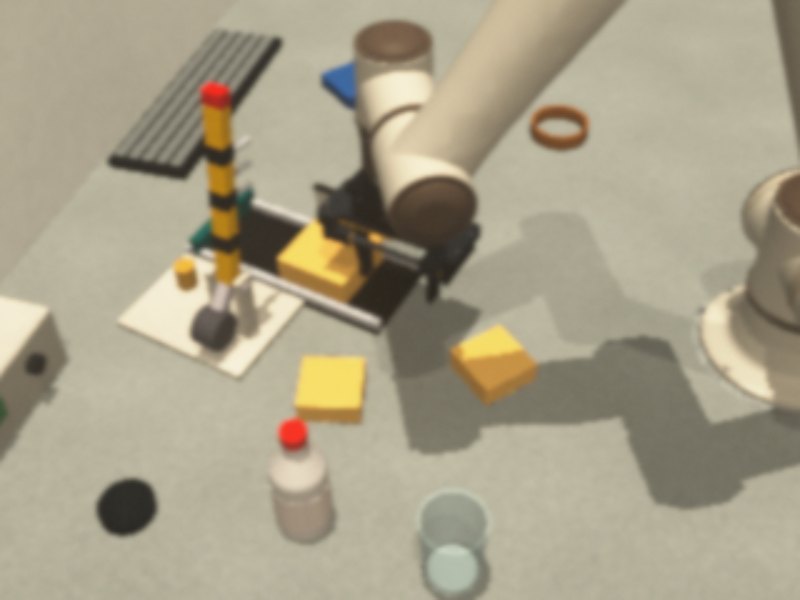

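The side picture shows the finger pushing the slab (crop (325,260)) straight along the lane, with the boom vertical at (215,95). Continuing.

Emit:
send_rows --targets '[{"xyz": [0.035, -0.009, 0], "yaw": 0, "jaw": -1}, {"xyz": [0.07, -0.018, 0], "yaw": 0, "jaw": -1}, {"xyz": [0.105, -0.027, 0], "yaw": 0, "jaw": -1}, {"xyz": [0.14, -0.036, 0], "yaw": 0, "jaw": -1}, {"xyz": [0.175, -0.045, 0], "yaw": 0, "jaw": -1}, {"xyz": [0.21, -0.053, 0], "yaw": 0, "jaw": -1}, {"xyz": [0.24, -0.06, 0], "yaw": 0, "jaw": -1}, {"xyz": [0.27, -0.068, 0], "yaw": 0, "jaw": -1}, {"xyz": [0.29, -0.073, 0], "yaw": 0, "jaw": -1}, {"xyz": [0.31, -0.078, 0], "yaw": 0, "jaw": -1}]'

```text
t: 8.95
tool_pos: [0.5663, 0.0296, 0.0416]
eef_rot: [1.945, -2.467, -0.0]
force: [-2.1, 1.1, -0.0]
opening: 1.0
grasp_force: 0.8
```

```bash
python3 st.py
```

```text
8.95 [0.56633146 0.02957805 0.04156436] loader -0.05726446901926641 -0.0010540866158177467 0.9995477826664418 [-2.103164    1.0774555  -0.00649297]
```

Now slowly until contact with the stop shows as a force rise.

Emit:
send_rows --targets '[{"xyz": [0.01, -0.002, 0], "yaw": 0, "jaw": -1}, {"xyz": [0.02, -0.005, 0], "yaw": 0, "jaw": -1}, {"xyz": [0.03, -0.007, 0], "yaw": 0, "jaw": -1}, {"xyz": [0.035, -0.009, 0], "yaw": 0, "jaw": -1}]'

```text
t: 9.35
tool_pos: [0.5768, 0.0271, 0.0416]
eef_rot: [-1.946, 2.466, -0.0]
force: [-1.9, 0.1, 0.9]
opening: 0.994
grasp_force: 1.2
```

Emit:
send_rows --targets '[{"xyz": [0.007, -0.002, 0], "yaw": 0, "jaw": -1}, {"xyz": [0.014, -0.004, 0], "yaw": 0, "jaw": -1}]'

```text
t: 9.55
tool_pos: [0.5808, 0.0259, 0.0416]
eef_rot: [1.946, -2.466, -0.0]
force: [-3.0, 1.1, 1.3]
opening: 1.002
grasp_force: 1.5
```

Emit:
send_rows --targets '[{"xyz": [0.007, -0.002, 0], "yaw": 0, "jaw": -1}, {"xyz": [0.014, -0.004, 0], "yaw": 0, "jaw": -1}]'

```text
t: 9.75
tool_pos: [0.585, 0.0246, 0.0416]
eef_rot: [1.945, -2.466, -0.0]
force: [-2.5, 1.5, 1.3]
opening: 1.002
grasp_force: 1.7
```

Emit:
send_rows --targets '[{"xyz": [0.007, -0.002, 0], "yaw": 0, "jaw": -1}, {"xyz": [0.014, -0.004, 0], "yaw": 0, "jaw": -1}]'

```text
t: 9.95
tool_pos: [0.5871, 0.0235, 0.0415]
eef_rot: [1.943, -2.464, -0.004]
force: [-11.2, 5.0, 11.0]
opening: 0.996
grasp_force: 6.8
```

```bash
python3 st.py top pics/top4.png
```

```text
9.95 [0.58712166 0.02346015 0.04154592] loader -0.035618292547240214 -0.0021050447906413748 0.9957965839078787 [-11.23173293   5.00454163  10.99039199]
```

View pics/top4.png

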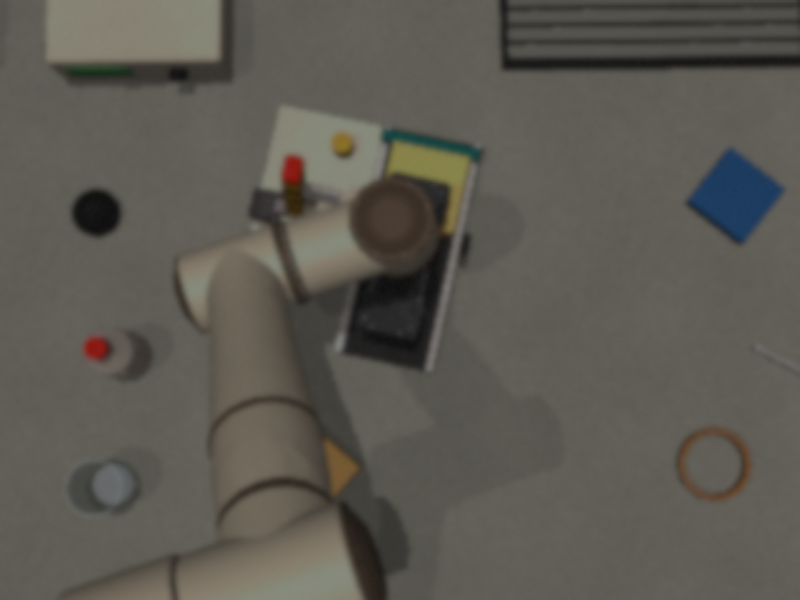

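The force jumped to about 12 N and the picture shows the slab against the teal stop at crop (430,160), with the boom still up. I'll hold briefly, then back straight out and check.

Emit:
send_rows --targets '[{"xyz": [0, 0, 0], "yaw": 0, "jaw": -1}, {"xyz": [0, 0, 0], "yaw": 0, "jaw": -1}, {"xyz": [0, 0, 0], "yaw": 0, "jaw": -1}, {"xyz": [-0.04, 0.01, 0], "yaw": 0, "jaw": -1}, {"xyz": [-0.14, 0.034, 0], "yaw": 0, "jaw": -1}, {"xyz": [-0.29, 0.07, 0], "yaw": 0, "jaw": -1}, {"xyz": [-0.44, 0.107, 0.02], "yaw": 0, "jaw": -1}, {"xyz": [-0.55, 0.13, 0.15], "yaw": 0, "jaw": -1}, {"xyz": [-0.55, 0.13, 0.3], "yaw": 0, "jaw": -1}, {"xyz": [-0.55, 0.13, 0.45], "yaw": 0, "jaw": -1}, {"xyz": [-0.55, 0.13, 0.45], "yaw": 0, "jaw": -1}]'

```text
t: 11.1
tool_pos: [0.4292, 0.0645, 0.1834]
eef_rot: [-1.937, 2.451, -0.008]
force: [0.5, 1.2, 0.4]
opening: 0.999
grasp_force: 0.0
```

Run:
```python
from h import *
from cell import ctrl,capture
import cv2
L=np.load('L.npy');s=ctrl.read_state();print(s['t'],s['tool_pos'],s['force'])
d=capture('top');t=np.load('top0.npz');im=d['pixels'][:,:,::-1].copy()
hsv=cv2.cvtColor(im,cv2.COLOR_BGR2HSV);o=W(L,(.065,0,.05));u,v=proj(t,o);print(u,v)
m=cv2.inRange(hsv,(20,60,60),(35,255,255));m2=np.zeros_like(m);r=slice(int(v)-22,int(v)+23),slice(int(u)-24,int(u)+25);m2[r]=m[r]
n,lab,st,ce=cv2.connectedComponentsWithStats(m2);k=1+np.argmax(st[1:,4])
(cu,cv_),sz,a=cv2.minAreaRect(np.argwhere(lab==k)[:,::-1].astype(np.float32));print((cu,cv_),sz,a)
P=ray(t,(cu,cv_),.05)[:2]-L[:2];c,q=np.cos(L[2]),np.sin(L[2]);print('slab loader',c*P[0]+q*P[1],-q*P[0]+c*P[1])
cv2.imwrite('pics/top5.png',cv2.resize(im[100:220,160:320],None,fx=5,fy=5,interpolation=cv2.INTER_CUBIC))
```

```text
11.1 [0.42919762 0.0645429  0.18336701] [0.54919497 1.17589892 0.44129392]
238.88947771873856 144.45758607655006
(238.56471252441406, 144.95883178710938) (32.97343063354492, 32.43111038208008) 12.52880859375
slab loader 0.06321386472133922 0.000631350703560114
```

View pics/top5.png

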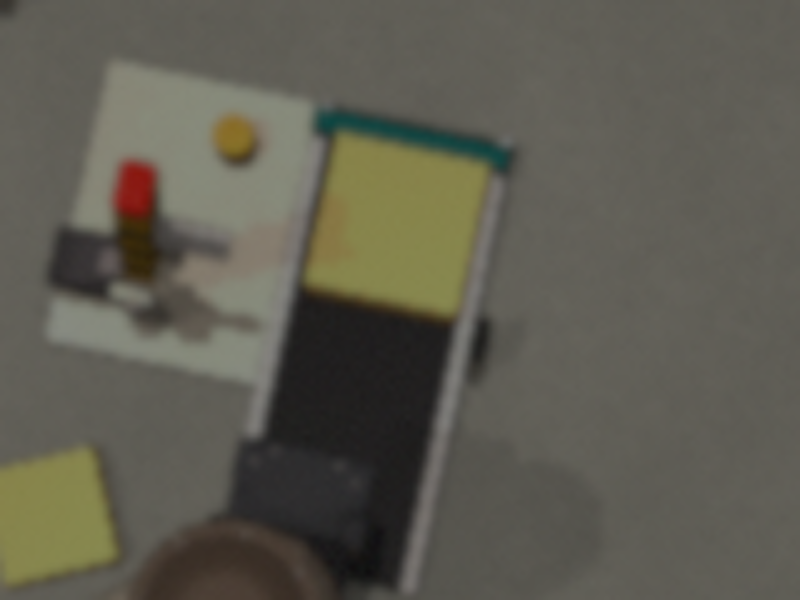

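The slab (crop (400,225)) touches the teal stop along its whole edge. It measures loader x ≈ 63 mm, y ≈ 1 mm, and is square to within about 1°. The boom stands at (137,215). Handing in.

```bash
python3 -c "
from cell import job
print(job.close_job())"
```

```text
the job is handed in; nothing more can be done
None
```

The job is handed in: the barrier arm stands up by itself, raised by pressing its counterweight down with the fingers, and in the last picture the specimen slab lies flat and square against the teal back stop, with no contact with any bystander.

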